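# Emergency stop check on the stone polisher

### The arm

A 6-joint arm with a two-finger parallel gripper is mounted at the origin on the work surface. World frame = base frame: x ahead of the robot, y to its left, z up, the work surface at z = 0. Lengths are in m, angles in degrees, forces in N, time in s.
With the tool pointing down it reaches from about 0.35 to 0.875 m from the base axis. Payload 4.2 kg.
Tool frame: the origin (TCP) lies on the front face of the gripper's body, between the roots of the fingers; the fingertips stand 70 mm ahead of it and the grasp point (between the pads) lies 51 mm ahead of it (r.nose_length is the distance from the TCP to the fingertips, in m); z points along the fingers, y is the direction in which the jaws open and shut (so a half turn about z gives the same grasp; the last joint's range is limited). The gripper opens to 87 mm and grips with 3 to 60 N. Pads are 19 mm wide; open, the fingers measure 117 mm over their backs; the gripper's body (75 mm by 190 mm) begins 51 mm behind the grasp point.
Start: joints at [-55.141, 22.042, 0.453, 0, -68.411, -14.817], TCP at [0.214, -0.587, 0.292] pointing down, gripper open.
Joint ranges: [-179.83, 179.83], [-69.29, 118.12], [-61.27, 80.66], [-181.25, 117.63], [-171.15, -9.14], [-177.46, 177.46]. Speed limits (degrees/s): [159.86, 159.86, 180, 180, 180, 180].

### API

Orientations are given as a 3x3 rotation matrix whose columns are the frame's x, y, z axes.
In Python, from station import telemetry, capture, order, r gives the robot as it stands.
- The arm moves only by the tool drive_tool, never from a script. Its argument "series" is a list of rows, each a list of 4 numbers: the shift along the tool's x, y, z as a fraction of full scale, then the turn about the tool's z as a fraction of full scale. In form: [[dx, dy, dz, turn], ...]. A call has 1 to 10 rows; each row is the pose to reach, as a shift and turn from the pose commanded when the call began, along the tool's axes at that moment; what a row does not reach only later rows make up. Full scale, the value 1, is 0.12 m for a shift and 2 rad for a turn. A row lasts 1/8 s, in which the tool goes at most 62.5 mm and 10.7 degrees, less where a joint would pass 70% of its speed; a pose out of reach is approached as far as the arm can. A call with a number of a shift or a turn outside -1 to 1 is refused whole. A call with a gripper value outside its range is refused whole. "fingers" is the finger opening in mm, from 0 to 87, set as the call begins (left out, the last holds). The fingers move at their own pace and stop on an object; the grip force is fixed at half the most. Time passes only in rows, so rows that repeat a pose let the fingers close. It gives the time, the measured TCP pose, the force and the opening at its end, in the units of the state.
- telemetry.sense(): the state, without advancing time (a new reading comes with each control period).
- capture(name): name is "scene" or "top" or "wrist"; returns a dict with "color" (420x560x3 uint8, blue, green, red), "fx", "fy", "cx", "cy" (pixels), "eye" and "attitude" of the camera in the world; the wrist camera has in their place "mount" (4x4, takes a point from camera to tool coordinates, whose origin is the TCP and whose axes are the flange's). Camera axes: x right, y up, looking along -z (the intrinsics and any distortion apply to the point x, -y, -z); pixel columns grow to the right and rows downward; lengths in m; the calibration is good to about 2 mm. The wrist camera is an equidistant fisheye: a pixel r from the principal point sees the ray r / f radians off the axis. A picture is of the moment at which its call begins: read the wrist's pose just before it. There is no depth.
- order.finish_job(): hands the job in, once; it reports no verdict.
The state is a dict: "time_s": time; "joints": joint angles; "joint_velocities": joint speeds; "effort": joint torques, N m; "tcp_pos": TCP position; "ee_rot": TCP orientation; "wrist_force": force on the tool from outside, world axes, zero at the start; "moment": the same for the moment, N m; "gripper_width": opening from 0.0 (shut) to 1.0 (fully open).
Only numpy, scipy, OpenCV 4.12 (cv2) and the standard library are available. Lean on these libraries where they do the work, as an engineer would, in place of code of your own. Each camera call takes 0.05 s, during which the arm holds its last target. There are 200 camera calls.

### The job

Do the start-of-shift check of the stone polisher's emergency stop: with the fingertips press the red mushroom stop fully in and take the hand off, so that it is seen to stay in by itself, then push its lobes round clockwise (seen from above) until it springs back out, and let go. Only when it is out again, press the blue reset button on the polisher's panel fully in and let it come back. Do not press the green start button or turn the speed knob, and leave the loose things on the bench where they are.

Things in the scene. Friction and masses are not known exactly. Their poses are not given: they have to be found in the camera images.
- stop_station: Stop station, a fixed box screwed to the bench left or right of the polisher: yellow lid, grey base, 90 x 90 mm, flat top 62 mm above the bench; a black collar, 52 mm across and 6 mm high, in the middle of the top. A foot plate (19 mm, -x and +x) and a conduit (+y side, to 87 mm from the centre) stay below 35 mm. Origin: centre of its underside; z up, along the stop's axis.
- stop_top (a point): Centre of the domed top of the red mushroom head, 101 mm above the bench when out; moves down and turns with the head. z up along the axis; x points along one of its three lobes, the others are 120 degrees either side. Head: 21 mm high; its round middle has a radius of 25.5 mm. White arrows on it show the way to turn.
- stop_lobe (a point): Outer end of one lobe of the mushroom head, half-way up it, 37 mm from the axis and 12.5 mm below the head's top point (the head is 74 mm across its lobes). A lobe is 19 mm wide with straight sides and 13 mm high. Its lower face is 22 mm above the lid when the stop is out and 14 mm when fully in. Moves and turns with the head.
- stop_plunger (a joint): How far the mushroom head is pressed in, in m: 0 out, 0.008 against its stop. A spring resists with 4 N at first and 10 N at full depth. Pressed in by 6 mm or more it latches, and let go it stays in at about 5.3 mm. Pressed less than 4.5 mm it springs out again.
- stop_twist (a joint): Turn of the mushroom head in rad: 0 at rest, grows clockwise seen from above, stop at 0.9; springs turn it back to 0 when let go (about 0.07 N m, that is 2 to 3 N on a lobe). When latched, turning it past 0.45 to 0.55 frees the latch and the head springs up out to 0.
- reset_top (a point): Centre of the top of the blue reset button, a 28 mm cap standing 10 mm out of a 44 mm black ring, at the left (+y) end of the sloped panel on the polisher's front; about 109 mm above the bench; moves with the cap. z points straight out of the panel, which slopes 0.30 rad (17 degrees) down towards the robot. About 80 mm behind it begins the polisher's basin, its rim 155 mm above the bench.
- reset (a joint): How far the reset button is pressed, in m: 0 out, 0.006 fully in, sprung: 1.5 N at first, 5 N fully in; springs back when let go.
- start_top (a point): Centre of the top of the green start button, of the same make and size, in the middle of the panel, 75 mm to the right (-y) of reset. Not to be pressed.
- start (a joint): How far the start button is pressed, in m: 0 out, 0.006 fully in.
- speed_mark (a point): White mark on top of the grey speed knob at the right end of the panel, 148 mm from reset. The knob is 34 mm across, stands 46 mm out of the panel and turns about an axis square to the panel; the mark lies 12 mm off that axis. Not to be turned.
- tray: Bystander: loose wooden tray of stone tesserae, 130 x 130 mm, 34 mm high. It lies on the side of the polisher where the stop station is not. Origin: centre of its underside.
- jar: Bystander: loose amber jar with white lid, diameter 54 mm, 75 mm high, standing 115 to 130 mm from the stop station's centre on the side towards the robot. Origin: centre of its underside.
- nippers: Bystander: tile nippers with red handles lying flat between robot and polisher, 145 x 80 mm, 16 mm high. Origin: near their middle, on the bench.
- medallion: Bystander: round black-framed tree mosaic lying flat, diameter 150 mm, 14 mm high, far left. Origin: centre of its underside.
- cup: Bystander: open brown cup, diameter 74 mm at the rim, 88 mm high, on the right. Origin: centre of its underside.
- glue: Bystander: white glue bottle with orange cap, diameter 58 mm, 150 mm high, right of the polisher. Origin: centre of its underside.
- brush: Bystander: brush lying flat left of the polisher. Origin: on the bench, near its middle.
There are look-alikes about, which are no part of the job. Leave any purple look-alike of the stop_station alone.

How it is judged:
By the outcome, as a careful person would: the job done as asked, in the order asked, and still so for the second after the job is handed in, with the robot touching nothing.
It also fails if it takes over 48 s, if anything falls off the work surface, if the arm or the gripper's body presses on something with over 40 N, if the wrist force passes 120 N, or if a joint passes its speed limit or range.

## Working session

There is one attempt and no reset: what is moved stays moved. The work goes in short steps, Python scripts to look and compute and a tool call to move; the robot and the scene stay as the last step left them, time stands still between calls to the robot, and variables do not carry over. Pictures are saved under pics/ and viewed, about 8 in all and at most 12, crops included, and the job is handed in when it is done.

Besides the shell and the picture viewer there is one more tool, called after "Call:" as name([rows], argument=value, ...), one row to a line, values as JSON. drive_tool: Moves the arm, as the interface text tells. Shift numbers are shares of 0.12 m and turn numbers shares of 2 rad, none past 1 either way. Its arguments: {"type":"object","properties":{"series":{"type":"array","items":{"type":"array","items":{"type":"number","minimum":-1,"maximum":1}}},"fingers":{"type":"number"}},"required":["series"]}

```bash
mkdir -p pics; ls
cat > h.py <<'E'
import numpy as np, cv2
from station import telemetry, capture, order, r
def ray(c,px):
    d=np.array([(px[0]-c["cx"])/c["fx"],-(px[1]-c["cy"])/c["fy"],-1.0])
    return np.array(c["eye"]),np.array(c["attitude"])@d
def onz(c,px,z):
    e,d=ray(c,px); return e+d*(z-e[2])/d[2]
def blobs(img,lo,hi,amin=40):
    hsv=cv2.cvtColor(img,cv2.COLOR_BGR2HSV)
    m=cv2.inRange(hsv,np.array(lo),np.array(hi))
    n,l,s,ce=cv2.connectedComponentsWithStats(m)
    return [(ce[i].round(1),s[i][:5].tolist()) for i in range(1,n) if s[i][4]>=amin]
E
python3 - <<'E'
from h import *
for n in("scene","top"):
    c=capture(n); cv2.imwrite(f"pics/{n}.png",c["color"]); print(n,{k:(np.round(v,3).tolist()) for k,v in c.items() if k!="color"})
    for nm,lo,hi in(("red",(0,150,90),(6,255,255)),("blue",(100,130,60),(125,255,255)),("yellow",(22,130,120),(35,255,255)),("green",(45,100,50),(85,255,255)),("purple",(126,60,50),(165,255,255))):
        print(nm,blobs(c["color"],lo,hi))
a=cv2.imread("pics/scene.png");b=cv2.imread("pics/top.png")
print(telemetry.sense())
E
```

```text
pics
scene {'fx': 393.813, 'fy': 393.813, 'cx': 284.791, 'cy': 214.285, 'eye': [1.074, -0.121, 1.175], 'attitude': [[0.219, -0.825, 0.521], [0.976, 0.186, -0.115], [-0.002, 0.533, 0.846]]}
red [(array([177.9, 182.2]), [168, 176, 20, 15, 153]), (array([263.3, 216.6]), [250, 214, 28, 7, 66]), (array([135.6, 225.7]), [127, 219, 20, 17, 183]), (array([ 71.4, 270.5]), [64, 223, 15, 93, 791]), (array([262., 229.]), [249, 224, 28, 9, 70]), (array([201.3, 246.1]), [192, 240, 20, 15, 156]), (array([ 27.8, 271.5]), [25, 256, 6, 26, 81]), (array([ 23.1, 312.5]), [19, 299, 9, 26, 130]), (array([ 68.2, 326.3]), [63, 321, 10, 13, 90]), (array([ 49.1, 349. ]), [28, 343, 44, 12, 78])]
blue [(array([308.7, 241.9]), [305, 239, 9, 8, 53]), (array([158. , 409.6]), [98, 398, 92, 22, 295])]
yellow [(array([301.5,  58.5]), [286, 53, 33, 15, 62]), (array([203.7, 254.1]), [187, 238, 33, 26, 358])]
green [(array([284.9, 247. ]), [281, 243, 9, 9, 56])]
purple [(array([181.1, 190.5]), [168, 177, 26, 23, 292]), (array([183.7, 208.5]), [175, 205, 18, 8, 95]), (array([139.9, 234.2]), [121, 219, 36, 26, 352]), (arr
[... 1181 characters left out ...]
0476e-02,
       -6.84135739e+01, -1.48161043e+01]), 'joint_velocities': array([ 0.03119302, -0.08820956,  0.22974408,  0.06040022,  0.04238658,
        0.05264916]), 'effort': array([-4.49196668e-04, -3.91689670e+01,  1.87934089e+01,  4.23196390e+00,
        1.34091094e-02, -8.40211987e-05]), 'tcp_pos': array([ 0.21405364, -0.58675773,  0.29127021]), 'ee_rot': array([[-9.39500434e-01, -3.42546788e-01, -7.95329998e-04],
       [-3.42547692e-01,  9.39498635e-01,  1.84215796e-03],
       [ 1.16186153e-04,  2.00314666e-03, -9.99997987e-01]]), 'wrist_force': array([-0.20370072, -0.42023549, -0.56287262]), 'moment': array([0.02629332, 0.01029872, 0.03505846]), 'gripper_width': 1.0003069281636612}
```

Run:
```python
from h import *
b=cv2.imread("pics/top.png"); a=cv2.imread("pics/scene.png")
cv2.imwrite("pics/c1.png",cv2.resize(b[100:350,200:533],(799,600),interpolation=cv2.INTER_CUBIC))
cv2.imwrite("pics/c2.png",cv2.resize(a[150:350,100:366],(798,600),interpolation=cv2.INTER_CUBIC))
c=capture("top");s=capture("scene")
print("stop top",onz(c,(360.8,198.3),.095),"scene",onz(s,(201.3,246.1),.095))
print("lid top",onz(c,(358.6,200.5),.062))
for p,q in(((260.2,177.6),(308.7,241.9)),((283.4,177),(284.9,247))): print(onz(c,p,.109),onz(s,q,.109))
```

```text
stop top [ 0.46477232 -0.25002804  0.095     ] scene [ 0.46597042 -0.25041555  0.095     ]
lid top [ 0.46250611 -0.24819013  0.062     ]
[0.53290907 0.07406094 0.109     ] [0.53155617 0.07386154 0.109     ]
[ 0.53417545 -0.00085227  0.109     ] [ 0.53268633 -0.00109067  0.109     ]
```

View pics/c1.png

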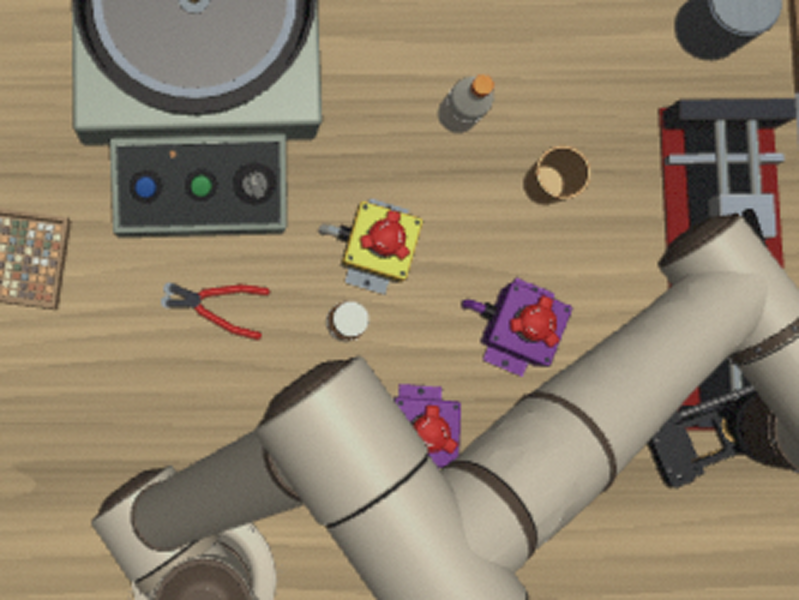

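View pics/c2.png

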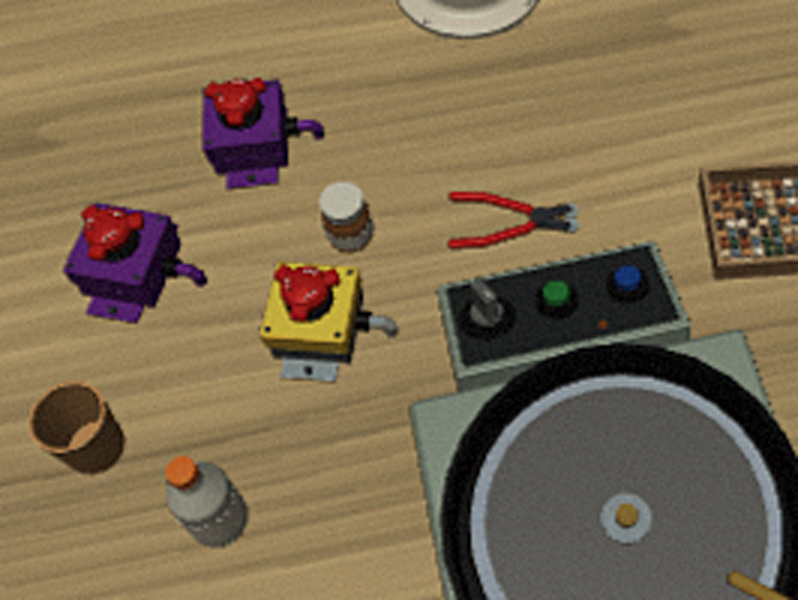

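Full-image pixels in the top view: the yellow-lidded station is at (359,200), with two purple-lidded look-alikes at (417,237) and (379,268). The yellow one, with its grey base and conduit, beside the polisher and with the jar on its robot side, fits the description. The enlarged crop confirms this. The reset is blue at (260,178) and start is green at (283,177).

I'll close the fingers and approach.

Call:
drive_tool([
  [-0.5, 0.3, 0, 0],
  [-1, 0.6, 0, 0],
  [-1, 0.6, 0, 0],
  [-1, 0.6, 0, 0],
], fingers=0)

```text
time_s: 0.7
tcp_pos: [0.3028, -0.4779, 0.2925]
ee_rot: [[-0.939, -0.345, 0.0], [-0.345, 0.939, -0.0], [0.0, -0.0, -1.0]]
wrist_force: [0.1, -0.1, 0.4]
gripper_width: 0.633
```

Call:
drive_tool([
  [-0.5, 0.5, 0, 0],
  [-1, 1, 0, 0],
  [-1, 1, 0, 0],
  [-1, 1, 0, 0],
  [-1, 1, 0, 0],
])

```text
time_s: 1.32
tcp_pos: [0.3736, -0.3255, 0.2922]
ee_rot: [[-0.94, -0.342, -0.0], [-0.342, 0.94, -0.0], [0.0, -0.0, -1.0]]
wrist_force: [0.1, 0.3, 0.0]
gripper_width: 0.067
```

```bash
cat >> h.py <<'E'
def wray(c,s,px):
    u=np.array([px[0]-c["cx"],px[1]-c["cy"]]); rr=np.hypot(*u); th=rr/c["fx"]
    d=np.array([np.sin(th)*u[0]/rr,-np.sin(th)*u[1]/rr,-np.cos(th)])
    M=np.array(c["mount"]); R=np.array(s["ee_rot"]); p=np.array(s["tcp_pos"])
    return p+R@M[:3,3], R@(M[:3,:3]@d)
def wz(c,s,px,z):
    e,d=wray(c,s,px); return e+d*(z-e[2])/d[2]
def tosteps(s,target): # shift in fractions
    return (np.array(s["ee_rot"]).T@(np.array(target)-s["tcp_pos"])/.12).round(3)
E
python3 - <<'E'
from h import *
s=telemetry.sense(); c=capture("wrist"); print(s["time_s"],s["tcp_pos"],s["ee_rot"].round(3).tolist(),s["wrist_force"],s["gripper_width"])
print({k:np.round(v,3).tolist() for k,v in c.items() if k!="color"})
cv2.imwrite("pics/w1.png",cv2.resize(c["color"],(800,600)))
print(blobs(c["color"],(0,150,90),(6,255,255),100)); print(blobs(c["color"],(22,130,120),(35,255,255),100))
E
```

```text
1.325 [ 0.37360217 -0.32553413  0.29224517] [[-0.94, -0.342, -0.0], [-0.342, 0.94, -0.0], [0.0, -0.0, -1.0]] [0.11629428 0.27267738 0.02846067] 0.06726324293016277
{'fx': 325.192, 'fy': 325.192, 'cx': 279.428, 'cy': 209.524, 'mount': [[-0.001, 0.967, 0.255, 0.07], [1.0, 0.001, 0.001, -0.001], [0.001, 0.255, -0.967, -0.092], [0.0, 0.0, 0.0, 1.0]]}
[(array([ 42.5, 118.1]), [18, 0, 66, 239, 4070]), (array([ 6.8, 25.9]), [0, 3, 17, 53, 255]), (array([366.5,  39.2]), [340, 6, 65, 67, 2403]), (array([168.6, 130.3]), [140, 94, 64, 70, 2419]), (array([474.9, 238. ]), [459, 220, 32, 39, 327])]
[(array([307. , 239.5]), [302, 231, 15, 24, 137]), (array([280.3, 301.4]), [273, 295, 14, 17, 182])]
```

View pics/w1.png

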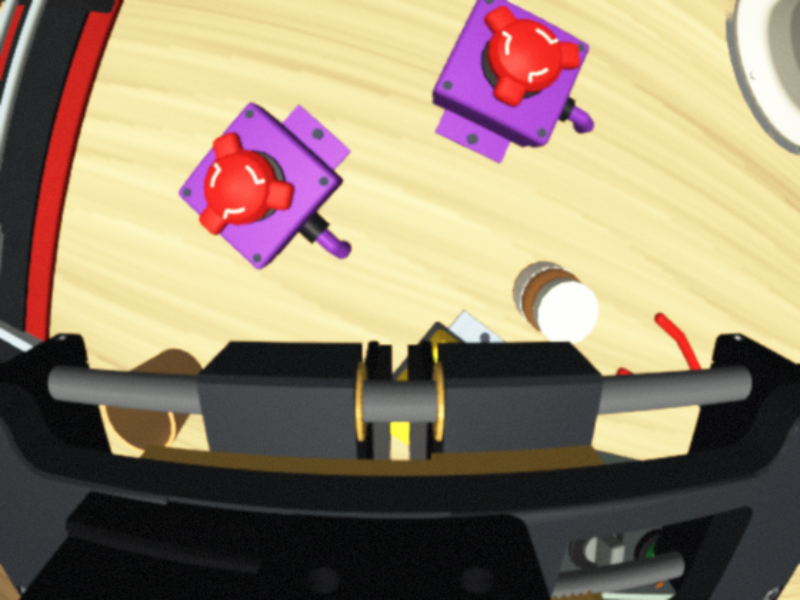

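The view shows the two purple look-alikes (250,185 and 525,55 in the enlarged view) and the jar at (567,310). The yellow station is hidden behind the gripper, so I'll move past it and look back.

Call:
drive_tool([
  [-0.4, 0.15, 0, 0],
  [-0.8, 0.3, 0, 0],
  [-0.9, 0.33, 0, 0],
  [-0.9, 0.33, 0, 0],
])

```text
time_s: 1.88
tcp_pos: [0.4617, -0.251, 0.2917]
ee_rot: [[-0.94, -0.342, -0.001], [-0.342, 0.94, 0.0], [0.001, 0.001, -1.0]]
wrist_force: [-0.5, 0.6, -0.4]
gripper_width: 0.009
```

Call:
drive_tool([
  [-0.4, 0, 0, 0],
  [-0.8, 0, 0, 0],
  [-0.8, 0, 0, 0],
  [-0.8, 0, 0, 0],
])

```text
time_s: 2.38
tcp_pos: [0.5507, -0.2186, 0.2918]
ee_rot: [[-0.94, -0.341, -0.002], [-0.341, 0.94, 0.0], [0.001, 0.001, -1.0]]
wrist_force: [-0.3, 0.9, 0.1]
gripper_width: 0.004
```

Run:
```python
from h import *
s=telemetry.sense(); c=capture("wrist"); print(s["time_s"],s["tcp_pos"],s["gripper_width"])
im=c["color"]; cv2.imwrite("pics/w2.png",cv2.resize(im,(800,600)))
for n,b in (("red",blobs(im,(0,150,90),(6,255,255),100)),("yel",blobs(im,(22,130,120),(35,255,255),100))):
    for q in b: print(n,q, wz(c,s,q[0],.095 if n=="red" else .062).round(4))
```

```text
2.375 [ 0.55072547 -0.21859769  0.29180658] 0.0037556708930134774
red (array([11.4, 42.5]), [0, 0, 32, 110, 1196]) [ 0.4749 -0.575   0.095 ]
red (array([279.4,  99. ]), [250, 62, 70, 72, 2726]) [ 0.4629 -0.2511  0.095 ]
red (array([467.1,  92.3]), [442, 63, 47, 64, 543]) [ 0.3822 -0.0841  0.095 ]
red (array([450.1, 122. ]), [418, 102, 66, 36, 569]) [ 0.4187 -0.0918  0.095 ]
yel (array([279.4, 104. ]), [219, 43, 122, 119, 4626]) [ 0.465  -0.2504  0.062 ]
```

View pics/w2.png

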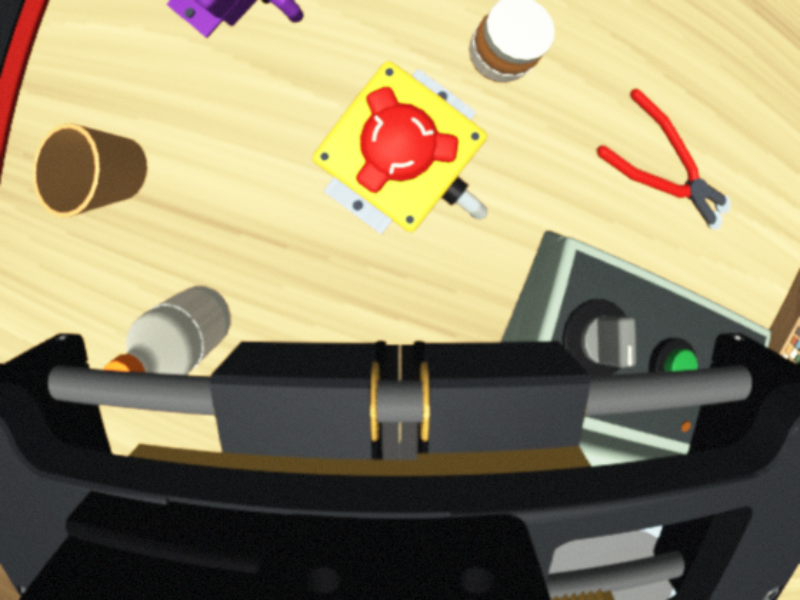

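The clear view shows the stop at (398,142) in the enlarged image, with lobe ends at about (380,97), (449,148) and (371,183). The jar is at (515,40), and the panel is lower right.

```bash
cat >> h.py <<'E'
def lobes(c,s,z,roi):
    im=c["color"]; hsv=cv2.cvtColor(im,cv2.COLOR_BGR2HSV)
    m=cv2.inRange(hsv,np.array((0,130,60)),np.array((8,255,255)))|cv2.inRange(hsv,np.array((172,130,60)),np.array((180,255,255)))
    k=np.zeros_like(m); x0,y0,x1,y1=roi; k[y0:y1,x0:x1]=m[y0:y1,x0:x1]
    cs,_=cv2.findContours(k,cv2.RETR_EXTERNAL,cv2.CHAIN_APPROX_NONE); ct=max(cs,key=cv2.contourArea)[:,0]
    P=np.array([wz(c,s,p.astype(float),z)[:2] for p in ct])
    from scipy.optimize import least_squares
    def res(q):
        d=P-q[:2]; a=np.arctan2(d[:,1],d[:,0])-q[2]; rr=np.hypot(d[:,0],d[:,1])
        a=(a+np.pi/3)%(2*np.pi/3)-np.pi/3
        # lobe: |rr sin a|<9.5 & rr cos a<37 ; else circle 25.5
        with np.errstate(divide='ignore'): R=np.minimum(.037/np.cos(a),.0095/np.maximum(abs(np.sin(a)),1e-6))
        return rr-np.maximum(.0255,R)
    best=min((least_squares(res,[*P.mean(0),ph],loss='soft_l1',f_scale=.002,diff_step=1e-3,x_scale=[.001,.001,.05]) for ph in np.radians([-50,-30,-10,10,30,50])),key=lambda o:o.cost)
    return best.x[:2],np.degrees(best.x[2])%120,np.sqrt(np.mean(best.fun**2))
E
python3 - <<'E'
from h import *
s=telemetry.sense(); c=capture("wrist")
for z in(.087,.092): print(lobes(c,s,z,(230,40,340,150)))
print([wz(c,s,(.7*a,.7*b),.09).round(4)[:2] for a,b in((380,97),(449,148),(371,183))])
print(tosteps(s,(.4645,-.2505,.29)))
E
```

```text
(array([ 0.46211309, -0.2514406 ]), np.float64(100.95953476228252), np.float64(0.0030440367844842393))
(array([ 0.46244711, -0.25139987]), np.float64(105.37350976417203), np.float64(0.0035901875796218144))
[array([ 0.4395, -0.2723]), array([ 0.4554, -0.2206]), array([ 0.4932, -0.259 ])]
[ 0.765 -0.006  0.019]
```

Call:
drive_tool([
  [0.4, 0, 0, 0],
  [0.77, 0, 0.2, 0],
  [0.77, 0, 0.6, 0],
  [0.77, 0, 0.95, 0],
  [0.77, 0, 0.95, 0],
  [0.77, 0, 0.95, 0],
])

```text
time_s: 3.22
tcp_pos: [0.4658, -0.2497, 0.1801]
ee_rot: [[-0.939, -0.343, 0.003], [-0.343, 0.939, -0.001], [-0.002, -0.002, -1.0]]
wrist_force: [0.1, 0.1, 0.9]
gripper_width: 0.007
```

Call:
drive_tool([
  [0, 0, 0.04, 0],
  [0, 0, 0.07, 0],
  [0, 0, 0.09, 0],
  [0, 0, 0.11, 0],
  [0, 0, 0.12, 0],
  [0, 0, 0.12, 0],
])

```text
time_s: 3.98
tcp_pos: [0.4658, -0.2491, 0.1653]
ee_rot: [[-0.939, -0.344, 0.002], [-0.344, 0.939, -0.001], [-0.001, -0.001, -1.0]]
wrist_force: [-2.1, 1.4, 6.8]
gripper_width: 0.005
```

Call:
drive_tool([
  [0, 0, 0.01, 0],
  [0, 0, 0.02, 0],
  [0, 0, 0.03, 0],
  [0, 0, 0.03, 0],
])

```text
time_s: 4.47
tcp_pos: [0.4659, -0.2492, 0.1628]
ee_rot: [[-0.939, -0.344, 0.002], [-0.344, 0.939, -0.001], [-0.001, -0.002, -1.0]]
wrist_force: [-2.8, 2.4, 13.1]
gripper_width: 0.007
```

Call:
drive_tool([
  [0, 0, 0.01, 0],
  [0, 0, 0.01, 0],
  [0, 0, 0.01, 0],
])

```text
time_s: 4.85
tcp_pos: [0.466, -0.2492, 0.1627]
ee_rot: [[-0.939, -0.344, 0.002], [-0.344, 0.939, -0.002], [-0.002, -0.002, -1.0]]
wrist_force: [-3.7, 4.7, 17.8]
gripper_width: 0.003
```

Call:
drive_tool([
  [0, 0, -0.1, 0],
  [0, 0, -0.25, 0],
  [-0.3, 0, -0.7, 0],
  [-0.7, 0, -0.7, 0],
  [-0.7, 0, -0.7, 0],
  [-0.7, 0, -0.7, 0],
])

```text
time_s: 5.6
tcp_pos: [0.5433, -0.22, 0.2421]
ee_rot: [[-0.939, -0.343, -0.002], [-0.343, 0.939, 0.001], [0.002, 0.001, -1.0]]
wrist_force: [-0.5, -0.0, -0.4]
gripper_width: 0.004
```

Run:
```python
from h import *
s=telemetry.sense(); c=capture("wrist"); print(s["time_s"],s["tcp_pos"],s["wrist_force"])
im=c["color"]
for q in blobs(im,(0,150,90),(6,255,255),800): print(q, wz(c,s,q[0],.09).round(4))
cv2.imwrite("pics/w3.png",cv2.resize(im,(800,600)))
S=capture("scene")["color"]; cv2.imwrite("pics/s3.png",S[200:300,150:280])
for n in (cv2.imread("pics/scene.png"),S): print(blobs(n[230:270,180:225],(0,150,90),(6,255,255)),blobs(n[230:270,180:225],(22,130,120),(35,255,255)))
```

```text
5.6 [ 0.54330859 -0.22003496  0.24213421] [-0.4742289  -0.02042828 -0.41528471]
(array([277.9, 103.9]), [243, 59, 83, 87, 3854]) [ 0.4628 -0.2512  0.09  ]
[(array([21.3, 16.1]), [12, 10, 20, 15, 156])] [(array([23.7, 24.1]), [7, 8, 33, 26, 358])]
[] [(array([25.5, 29.4]), [11, 21, 27, 13, 132])]
```

View pics/w3.png

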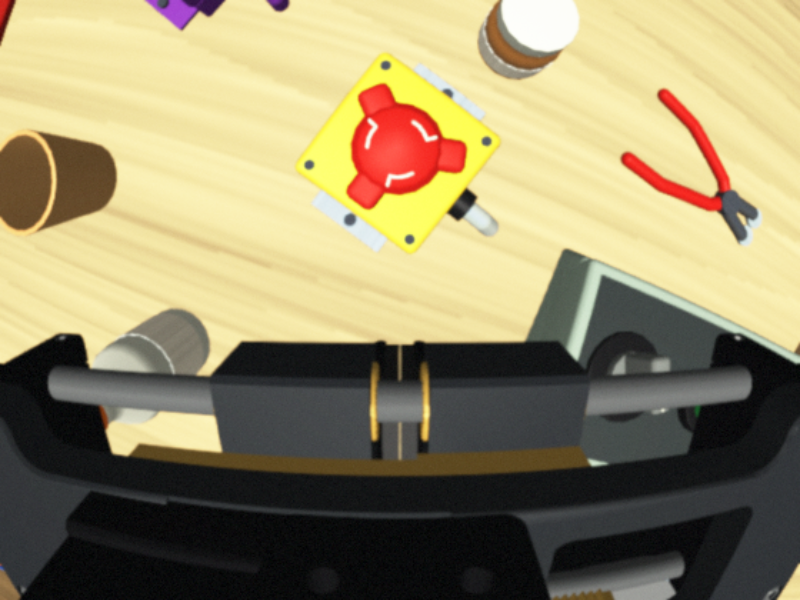

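The head is down (enlarged pixel (398,148)), and it stays in with the hand well clear. Its lobes point the same way as before: (377,97), (453,155) and (365,190). Next I go to the robot-side flank of the lobe at about 104°.

Call:
drive_tool([
  [0.45, 0.18, 0, 0.03],
  [0.93, 0.36, 0, 0.05],
  [0.93, 0.36, 0, 0.05],
  [0.93, 0.36, 0.3, 0.05],
  [0.93, 0.36, 0.52, 0.05],
  [0.93, 0.36, 0.52, 0.05],
  [0.93, 0.36, 0.52, 0.05],
])

```text
time_s: 6.58
tcp_pos: [0.4253, -0.2183, 0.1816]
ee_rot: [[-0.969, -0.247, 0.002], [-0.247, 0.969, -0.001], [-0.001, -0.001, -1.0]]
wrist_force: [0.2, 0.8, 0.5]
gripper_width: 0.005
```

Run:
```python
from h import *
s=telemetry.sense(); C=np.array([.464,-.2505])
print(s["tcp_pos"],s["wrist_force"],np.degrees(np.arctan2(s["ee_rot"][1,1],s["ee_rot"][0,1])))
f=np.radians(104);u=np.array([np.cos(f),np.sin(f)]);v=np.array([-u[1],u[0]])
d=s["tcp_pos"][:2]-C; print("u,v mm",d@u*1e3,d@v*1e3)
c=capture("top"); print("jar",onz(c,(345.8,233.3),.075))
# plan: target at angle t cw, (u,v)=(41,19) in lobe frame, turning from lobe angle
for t in(0,.15,.3,.45,.6,.7,.75):
    g=f-t;U=np.array([np.cos(g),np.sin(g)]);V=np.array([-U[1],U[0]])
    p=C+.042*U+.019*V; print(t,tosteps(s,[*p,.142]),round(t/2,3))
```

```text
[ 0.42526321 -0.21831624  0.18160834] [0.22766522 0.83045444 0.48669775] 104.32867097470464
u,v mm 40.59904533550707 29.80018375646464
jar [ 0.35343062 -0.20181829  0.075     ]
0 [-0.09   0.012  0.33 ] 0.0
0.15 [-0.144  0.031  0.33 ] 0.075
0.3 [-0.2    0.042  0.33 ] 0.15
0.45 [-0.258  0.045  0.33 ] 0.225
0.6 [-0.315  0.039  0.33 ] 0.3
0.7 [-0.352  0.03   0.331] 0.35
0.75 [-0.371  0.024  0.331] 0.375
```

Call:
drive_tool([
  [0, 0.01, 0.15, 0],
  [0, 0.01, 0.33, 0],
  [0, 0.01, 0.33, 0],
  [0, 0.01, 0.33, 0],
])

```text
time_s: 7.12
tcp_pos: [0.425, -0.217, 0.1423]
ee_rot: [[-0.969, -0.248, 0.002], [-0.248, 0.969, -0.001], [-0.002, -0.001, -1.0]]
wrist_force: [-0.2, -0.4, -0.2]
gripper_width: 0.004
```

Call:
drive_tool([
  [-0.09, 0, 0, 0],
  [-0.12, 0.01, 0, 0.04],
  [-0.14, 0.02, 0, 0.075],
  [-0.17, 0.025, 0, 0.11],
  [-0.2, 0.03, 0, 0.15],
  [-0.2, 0.03, 0, 0.15],
])

```text
time_s: 7.88
tcp_pos: [0.4467, -0.2073, 0.1416]
ee_rot: [[-0.999, 0.049, -0.0], [0.049, 0.999, -0.0], [0.0, -0.0, -1.0]]
wrist_force: [-2.8, -0.5, 1.4]
gripper_width: 0.005
```

Call:
drive_tool([
  [-0.03, 0.01, 0, 0.04],
  [-0.055, 0.02, 0, 0.075],
  [-0.08, 0.025, 0, 0.11],
  [-0.11, 0.03, 0, 0.15],
  [-0.14, 0.033, 0, 0.19],
  [-0.17, 0.033, 0, 0.225],
  [-0.17, 0.033, 0, 0.225],
])

```text
time_s: 8.75
tcp_pos: [0.467, -0.2043, 0.1412]
ee_rot: [[-0.878, 0.478, -0.001], [0.478, 0.878, 0.0], [0.001, -0.0, -1.0]]
wrist_force: [-2.8, 0.3, 1.0]
gripper_width: 0.006
```

Run:
```python
from h import *
s=telemetry.sense(); c=capture("scene"); c2=capture("wrist")
a=cv2.resize(c["color"][205:285,150:257],(535,400),interpolation=cv2.INTER_CUBIC); cv2.imwrite("pics/s4.png",a)
C=np.array([.464,-.2505]); d=s["tcp_pos"][:2]-C; print(np.hypot(*d),np.degrees(np.arctan2(d[1],d[0])),np.degrees(np.arctan2(s["ee_rot"][1,1],s["ee_rot"][0,1])),s["wrist_force"])
```

```text
0.04626902592226686 86.34127967262025 61.44366510162741 [-2.76682473  0.34195029  1.04066437]
```

View pics/s4.png

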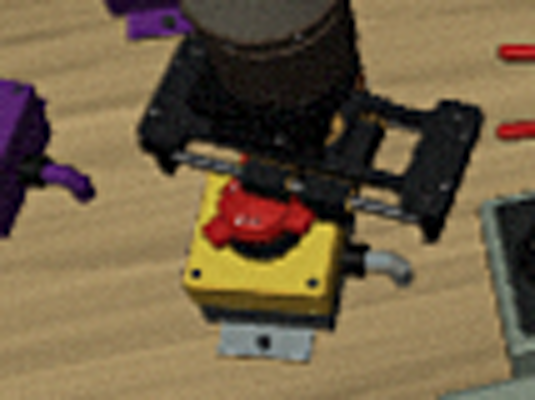

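The head has turned about 43°, with lobes at (215,232) and (300,218) in the crop, and the collar below it is visible again. Next I back off and lift.

Call:
drive_tool([
  [0.15, 0, 0, 0],
  [0.34, 0, 0, 0],
  [0.34, 0, 0, 0],
  [0.34, 0, -0.3, 0],
  [0.34, 0, -0.7, 0],
  [0.34, 0, -0.9, 0],
  [0.34, 0, -0.9, 0],
])

```text
time_s: 9.72
tcp_pos: [0.4334, -0.1852, 0.2515]
ee_rot: [[-0.878, 0.479, 0.007], [0.479, 0.878, -0.001], [-0.007, 0.003, -1.0]]
wrist_force: [-0.1, -0.5, -0.2]
gripper_width: 0.006
```

Run:
```python
from h import *
s=telemetry.sense(); print(s["time_s"],s["tcp_pos"],s["wrist_force"])
print("to reset high",tosteps(s,(.532,.074,.20)), "yaw",np.degrees(np.arctan2(s["ee_rot"][1,1],s["ee_rot"][0,1])))
c=capture("scene");S=c["color"]; t=capture("top")["color"]; o=cv2.imread("pics/scene.png");ot=cv2.imread("pics/top.png")
f=lambda i,y,x:cv2.resize(i[y:y+60,x:x+80],(400,300),interpolation=cv2.INTER_CUBIC)
cv2.imwrite("pics/s5.png",np.vstack([np.hstack([f(o,215,165),f(S,215,165)]),np.hstack([f(ot,170,320),f(t,170,320)])]))
```

```text
9.725 [ 0.43343791 -0.18523629  0.25148481] [-0.07632441 -0.4596992  -0.20674298]
to reset high [0.316 2.289 0.433] yaw 61.397587957535094
```

View pics/s5.png

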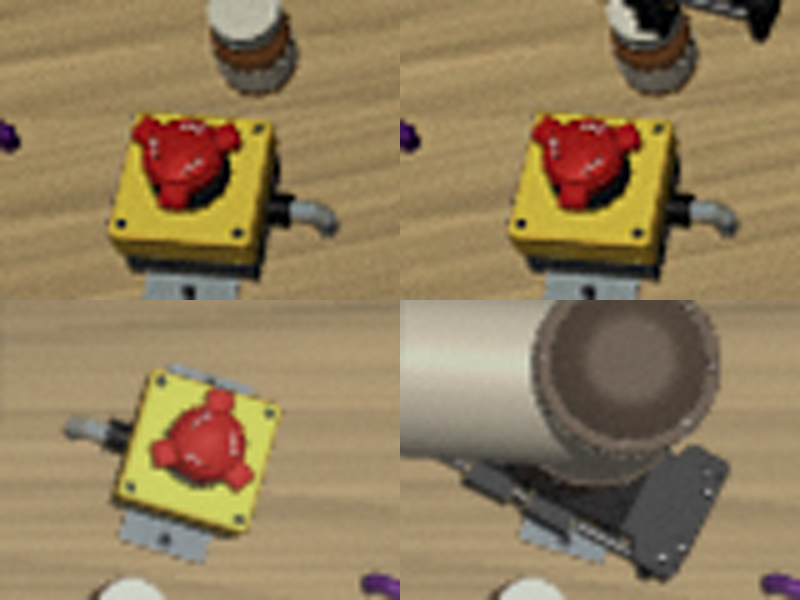

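Left is before and right is now. In the scene view the stop is back out and untwisted, identical to the start. Now the reset.

Call:
drive_tool([
  [0.08, 0.5, 0, -0.08],
  [0.16, 1, 0, -0.16],
  [0.16, 1, 0, -0.26],
  [0.16, 1, 0, -0.26],
  [0.16, 1, 0, -0.26],
])

```text
time_s: 10.45
tcp_pos: [0.4716, -0.0708, 0.2482]
ee_rot: [[-1.0, -0.017, -0.002], [-0.017, 1.0, -0.0], [0.002, -0.0, -1.0]]
wrist_force: [-0.4, 0.0, 0.6]
gripper_width: 0.006
```

Run:
```python
from h import *
s=telemetry.sense(); print(s["time_s"],s["tcp_pos"],tosteps(s,(.532,.074,.24)),tosteps(s,(.62,.074,.25)),np.degrees(np.arctan2(s["ee_rot"][1,1],s["ee_rot"][0,1])))
```

```text
10.45 [ 0.47161683 -0.07078655  0.24816722] [-0.523  1.198  0.067] [-1.256  1.186 -0.018] 90.95265488548705
```

Call:
drive_tool([
  [-0.26, 0.5, 0, 0],
  [-0.52, 1, 0, 0],
  [-0.52, 1, 0, 0],
  [-0.52, 1, 0, 0],
])

```text
time_s: 10.95
tcp_pos: [0.5318, 0.0506, 0.2484]
ee_rot: [[-1.0, -0.019, -0.001], [-0.019, 1.0, -0.0], [0.001, -0.0, -1.0]]
wrist_force: [0.3, 1.3, -0.9]
gripper_width: 0.004
```

Call:
drive_tool([
  [0, 0.2, 0, 0],
  [0, 0.2, 0.2, 0],
  [0, 0.2, 0.48, 0],
  [0, 0.2, 0.48, 0],
  [0, 0.2, 0.48, 0],
])

```text
time_s: 11.58
tcp_pos: [0.5319, 0.074, 0.1927]
ee_rot: [[-1.0, -0.018, 0.002], [-0.018, 1.0, 0.0], [-0.002, 0.0, -1.0]]
wrist_force: [-0.3, 0.2, -0.4]
gripper_width: 0.003
```

Run:
```python
from h import *
s=telemetry.sense(); print(s["time_s"],s["tcp_pos"],s["wrist_force"])
S=capture("scene")["color"]; cv2.imwrite("pics/s6.png",cv2.resize(S[190:280,250:370],(800,600),interpolation=cv2.INTER_CUBIC))
```

```text
11.575 [0.53191766 0.07396945 0.19265483] [-0.34817822  0.17942043 -0.36289501]
```

View pics/s6.png

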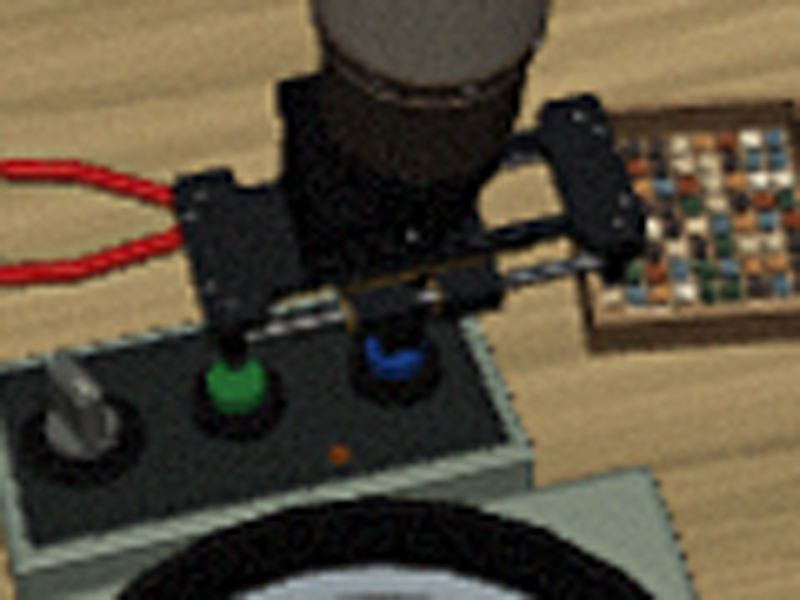

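The fingers hang over the blue cap at (393,355). The green button at (235,380) is clear. Pressing down gently.

Call:
drive_tool([
  [0, 0, 0.04, 0],
  [0, 0, 0.08, 0],
  [0, 0, 0.1, 0],
  [0, 0, 0.12, 0],
  [0, 0, 0.13, 0],
  [0, 0, 0.13, 0],
])

```text
time_s: 12.38
tcp_pos: [0.5327, 0.0751, 0.1769]
ee_rot: [[-1.0, -0.02, 0.003], [-0.02, 1.0, 0.0], [-0.003, 0.0, -1.0]]
wrist_force: [2.0, -1.6, 6.0]
gripper_width: 0.003
```

Call:
drive_tool([
  [0, 0, 0.01, 0],
  [0, 0, 0.02, 0],
  [0, 0, 0.02, 0],
])

```text
time_s: 12.75
tcp_pos: [0.533, 0.0751, 0.1762]
ee_rot: [[-1.0, -0.021, 0.005], [-0.021, 1.0, 0.0], [-0.005, 0.0, -1.0]]
wrist_force: [-1.2, -1.2, 13.0]
gripper_width: 0.006
```

The force has risen to 13 N with almost no travel, so the cap is at its stop. I'll let go and move clear.

Call:
drive_tool([
  [0, 0, -0.1, 0],
  [0, 0, -0.4, 0],
  [0, 0, -0.8, 0],
  [0.5, 0, -1, 0],
  [0.9, 0, -1, 0],
  [0.9, 0, -1, 0],
  [0.9, 0, -1, 0],
])

```text
time_s: 13.62
tcp_pos: [0.4234, 0.0729, 0.2934]
ee_rot: [[-1.0, -0.02, -0.0], [-0.02, 1.0, 0.0], [0.0, 0.0, -1.0]]
wrist_force: [0.3, 0.9, -0.1]
gripper_width: 0.007
```

Run:
```python
from h import *
s=telemetry.sense(); print(s["time_s"],s["tcp_pos"],s["wrist_force"])
S=capture("scene")["color"]; o=cv2.imread("pics/scene.png")
f=lambda i:cv2.resize(i[195:285,160:360],(800,300),interpolation=cv2.INTER_CUBIC)
cv2.imwrite("pics/s7.png",np.vstack([f(o),f(S)]))
for i in(o,S): print(blobs(i[230:260,270:330],(100,130,60),(125,255,255)),blobs(i[230:260,270:330],(45,100,50),(85,255,255)),blobs(i[230:270,180:225],(0,150,90),(6,255,255)))
```

```text
13.625 [0.42342686 0.0728567  0.29337344] [ 0.27747377  0.88078291 -0.08709643]
[(array([38.7, 11.9]), [35, 9, 9, 8, 53])] [(array([14.9, 17. ]), [11, 13, 9, 9, 56])] [(array([21.3, 16.1]), [12, 10, 20, 15, 156])]
[(array([38.7, 11.9]), [35, 8, 9, 9, 55])] [(array([15. , 17.1]), [11, 13, 9, 9, 63])] [(array([21.2, 16.1]), [12, 9, 20, 18, 169])]
```

View pics/s7.png

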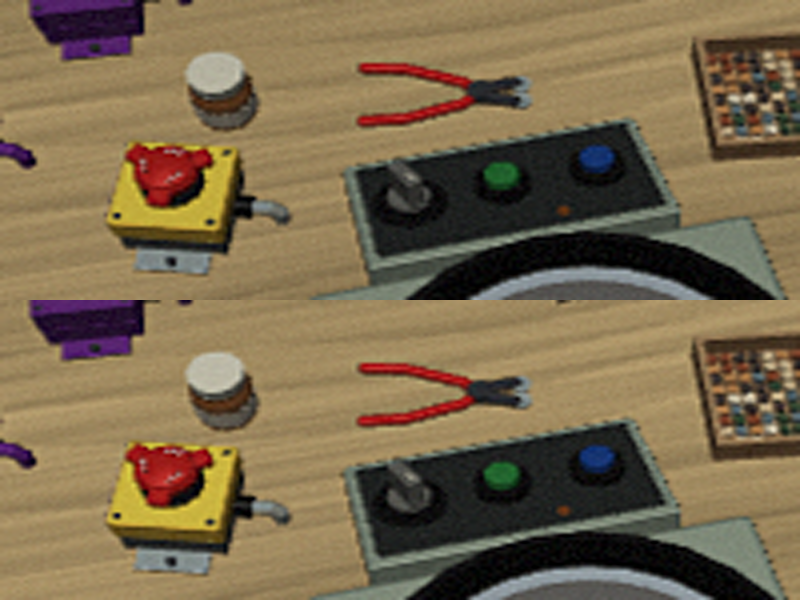

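Before (top) and now (bottom) match: the stop, reset cap, start button, knob, jar, nippers and tray are all where they began. Handing in.

```bash
python3 -c "
from h import *
print(order.finish_job())"
```

```text
the job is handed in; nothing more can be done
None
```

The start-of-shift check is done and handed in at about 13.7 s of the 48 s. No verdict is reported.

**What I did:**
- **Press:** I pressed the stop on the yellow-lidded station with closed fingertips. It went in about 8 mm, against its stop at 18 N, and I took the hand off.
- **Release:** I pushed one lobe clockwise, about 0.75 rad of tool turn, then backed off.
- **Reset:** After the camera showed the stop out again, I pressed the blue reset until it was hard against its stop at 13 N, then lifted off.

**Last checks:**
- **Stop and buttons:** The stop is out and untwisted. It matches the start picture, as do the reset cap, start button and speed knob.
- **Bystanders:** The jar, nippers and tray are where they began. The cup, glue, brush and medallion were not in the final crop, and the arm met no unexpected force near them.
- **Arm:** It is clear of everything, with under 1 N at the wrist.
- **Weakest check:** That the stop stayed in by itself rests on the 8 mm press depth and one wrist picture that is only roughly sensitive to height. No check failed or disagreed.

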